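# Cure the heel pad on the turning soles

### The arm

A 7-joint arm with a two-finger parallel gripper is mounted at the origin on the work surface. World frame = base frame: x ahead of the robot, y to its left, z up, the work surface at z = 0. Lengths are in m, angles in rad, forces in N, time in s.
With the tool pointing down it reaches from about 0.4 to 0.875 m from the base axis. Payload 6.5 kg.
Tool frame: the origin (TCP) lies midway between the tips of the shut fingers; the grasp point (between the pads) lies 19 mm behind it (ctrl.pinch_z is the distance from the TCP to the grasp point, in m); z points along the fingers, x is the direction in which the jaws open and shut, and the axes are right-handed (so a half turn about z gives the same grasp; the last joint's range is limited). The gripper opens to 85 mm and grips with 20 to 120 N. Pads are 22 mm wide; open, the fingers measure 114 mm over their backs; the gripper's body (76 mm by 85 mm) begins 54 mm behind the grasp point. The pads swing forward as they close: fully open they stand 13 mm farther back than shut.
Start: joints at [-1.187, 0.536, -0.004, 1.538, 0.003, 1.067, -0.071], TCP at [0.283, 0.585, 0.231] pointing down, gripper open.
Joint ranges: [-2.7, 2.7], [-0.37, 2.16], [-1.27, 1.26], [0.24, 2.4], [-1.31, 4.45], [0.19, 1.91], [-2.76, 2.76]. Speed limits (rad/s): [2.39, 2.39, 3.14, 3.14, 3.14, 3.14, 3.14].

### API

Orientations are given as a unit quaternion [x, y, z, w].
In Python, from bench import ctrl, read_camera gives the robot as it stands. The module is installed in compiled form; this text tells all that it offers.
- The arm moves only by the shell command python3 -m crank 'ROWS' [FORCE]. ROWS is text: rows parted by semicolons, each of 7 numbers parted by spaces: the shift along the tool's x, y, z in m, then the turn, a rotation vector about the tool's x, y, z in rad, then the finger opening in m, from 0 to 0.0854. In form: x y z rx ry rz claw; .... A call has 1 to 12 rows; each row is the pose to reach, as a shift and turn from the pose measured when the call began, along the tool's axes at that moment; what a row does not reach only later rows make up. A row lasts 1/12 s, in which the tool goes at most 41.7 mm and 7.16 degrees, less where a joint would pass 70% of its speed; a pose out of reach is approached as far as the arm can. A call with a gripper value outside its range is refused whole. The fingers move at their own pace and stop on an object; FORCE is the grip in N (left out, the last holds). Time passes only in rows, so rows that repeat a pose let the fingers close. It gives the time, the measured TCP pose, the force and the opening at its end, in the units of the state.
- ctrl.get_obs(): the state, without advancing time (a new reading comes with each control period).
- read_camera(name): name is "scene" or "top"; returns a dict with "frame" (420x560x3 uint8, blue, green, red), "depth" (420x560 float32, m along the optical axis (not along the pixel's ray), 0 where there is no reading), "fovy" (degrees; the focal length in pixels is half the picture's height over the tangent of half this angle, whatever the lens; pixels are square), "cx", "cy" (the principal point, pixels), "k1" (the pictures are not rectified: a ray, as slopes to the right and down, at radius r is drawn at 1 + k1 r^2 times it, then the intrinsics apply), "xyz" and "attitude" of the camera in the world. Camera axes: x right, y down, z forward; pixel columns grow to the right and rows downward; lengths in m; the calibration is good to about 2 mm. A picture is of the moment at which its call begins.
- ctrl.job_done(): hands the job in, once; it reports no verdict.
The state is a dict: "clock": time; "qpos": joint angles; "qvel": joint speeds; "tau": joint torques, N m; "position": TCP position; "eef_rot": TCP orientation; "force": force on the tool from outside, world axes, zero at the start; "ft_torque": the same for the moment, N m; "width": opening from 0.0 (shut) to 1.0 (fully open).
Only numpy, scipy, OpenCV 4.12 (cv2) and the standard library are available. Lean on these libraries where they do the work, as an engineer would, in place of code of your own. Each camera call takes 0.05 s, during which the arm holds its last target. There are 200 camera calls.

### The job

Push the knob at the rim of the turntable so that the pair of soles turns in front of the dryer at about one turn in six seconds, and let it coast freely. While it goes on turning by itself, take the curing lamp out of its charging stand and hold it upright with the lens two to four centimetres above the middle of the heel pad, going round with the pad for at least six seconds without the lamp touching the soles or the turntable. Then stand the lamp back in its charging stand and let go of it; the soles stay as they lie, the things around are left alone, and the turntable may still be turning.

Things in the scene. Friction and masses are not known exactly. Their poses are not given: they have to be found in the camera images.
- stand: turntable: grey fixed cast foot (190 mm across) carrying an aluminium wheel of 320 mm diameter on a ball bearing. Origin on the bench under the foot, on the vertical turning axis; the wheel's flat top is 75 mm above it. Farther out on the bench, clear of the work, stand a green dryer (205 mm high) on the left and a 60 mm high stack of soles on the right, both fixed.
- turntable (a joint): angle of the wheel in rad about the vertical axis, positive counter-clockwise seen from above, no end stops, 0 at the start. Moment of inertia with the soles about 0.042 kg m2 (may be 30 % less or 40 % more), drag about 0.001 N m s/rad plus 0.0002 N m: it coasts for a long time and loses about half its speed in 25 s (15 to 35 s).
- knob (a point): top centre of the black upright knob on the wheel, 24 mm in diameter, 42 mm tall, standing on the wheel's top 135 mm from the turning axis; it turns with the wheel. This point is 117 mm above the bench. The wheel can be set going either way round.
- sole_left: left-foot rubber sole, 258 x 88 mm, 12 mm thick, lying loose (held by friction) on the wheel, on the knob's side of the axis; the one with the heel pad. Origin in the middle of its underside, x towards the toe, z up. About 0.16 kg.
- sole_right: right-foot rubber sole of the same size lying loose beside it on the other half of the wheel, without a pad. Origin and axes likewise.
- pad (a point): middle of the top face of the D-shaped gum-rubber heel pad (56 x 54 mm, 6 mm thick) glued on the left sole's heel, the only pad; 88 mm behind the sole's origin, 102 mm from the turning axis, 93 mm above the bench.
- seat_left (a point): point of the wheel's top over which the left sole's origin lies at the start, 52 mm from the axis towards the knob; its x axis is the wheel's, along the soles towards the toes.
- seat_right (a point): the same for the right sole, 52 mm from the axis on the side away from the knob.
- lamp: cordless curing lamp, a grey upright torch 160 mm long, 0.18 kg: lens head 42 mm in diameter and 36 mm tall at the bottom, handle 32 mm in diameter above. Stands lens down in the charging stand. Origin at the centre of the lens face, z up along the handle.
- lamp_lens (a point): centre of the lens face at the bottom end of the lamp.
- lamp_grip (a point): point on the lamp's axis 115 mm above the lens face (45 mm below the top end), a good place to grip the 32 mm handle from above.
- holder: white charging stand fixed to the bench: foot 92 mm across with a round cup, 51 mm inside and 60 mm outside diameter, rim 57 mm above the bench. Origin under its centre, on the bench.
- holder_in (a point): centre of the cup's inner floor, 12 mm above the bench, where the lamp's lens face rests.
- tin: tin of primer, 72 mm in diameter, 100 mm tall, standing loose on the bench; bystander. Origin under its centre.
- brush: brush lying loose on the bench; bystander.
Things that resemble listed ones, but are neither listed nor needed, are in the scene too. Leave any blue look-alike of the holder alone.

How it is judged:
On the way, in this order (a step that is already met when the one before it is completed fails the run):
1. the turntable turns freely at one turn in 4 to 12 s, untouched by the robot ((velocity of joint turntable between 0.52 and 1.57 rad/s or velocity of joint turntable between -1.57 and -0.52 rad/s) and contact force between each of the arm, the fingers and stand below 0.1 N), for 0.3 s.
2. for 6 s without a break the upright lamp's lens stays within 20 mm (sideways) of the middle of the heel pad and 10 to 55 mm above it, while the turntable turns freely, faster than 0.3 rad/s (horizontal distance between lamp_lens and pad below 0.02 m and z of lamp_lens in the frame of pad between 0.01 and 0.055 m and angle between lamp's own z axis and vertical below 0.25 rad and (velocity of joint turntable above 0.3 rad/s or velocity of joint turntable below -0.3 rad/s) and contact force between each of the arm, the fingers and stand below 0.1 N), for 6 s.
At the end, for the whole second after the job is handed in: the lamp stands released in the charging stand's cup, within 10 mm of its middle, lens within 6 mm of the cup's floor, upright within 0.1 rad and at rest; both soles lie on the wheel within 15 mm and 0.15 rad of where they lay on it. The turntable may still turn (horizontal distance between lamp_lens and holder_in below 0.01 m and z of lamp_lens in the frame of holder_in below 0.006 m and angle between lamp's own z axis and vertical below 0.1 rad and linear speed of lamp below 0.02 m/s and horizontal distance between sole_left and seat_left below 0.015 m and horizontal distance between sole_right and seat_right below 0.015 m and angle between the x axis of sole_left and the x axis of seat_left, either way round below 0.15 rad and angle between the x axis of sole_right and the x axis of seat_right, either way round below 0.15 rad); the robot touches nothing.
It fails at once if the lamp touches the turntable or a sole (over 1 N) (contact force between lamp and stand above 1 N or contact force between lamp and sole_left above 1 N or contact force between lamp and sole_right above 1 N).
It fails at once if the turntable spins faster than 2 rad/s (a turn in about 3 s) (velocity of joint turntable above 2 rad/s or velocity of joint turntable below -2 rad/s).
It fails at once if a sole is shoved more than 15 mm out of its place on the wheel (distance between sole_left and seat_left above 0.015 m or distance between sole_right and seat_right above 0.015 m).
It fails at once if the lamp is tipped over (more than 0.7 rad) (angle between lamp's own z axis and vertical above 0.7 rad).
It fails at once if the tin or the brush is moved more than 30 mm (distance of any of tin, brush from where it was at the start of the episode above 0.03 m).
It also fails if it takes over 72 s, if anything falls off the work surface, if the arm or the gripper's body presses on something with over 40 N, if the wrist force passes 120 N, or if a joint passes its speed limit or range.

## Working session

There is one attempt and no reset: what is moved stays moved. The work goes in short steps, Python scripts to look and compute and a shell command to move; the robot and the scene stay as the last step left them, time stands still between calls to the robot, and variables do not carry over. Pictures are saved under pics/ and viewed, about 8 in all and at most 12, crops included, and the job is handed in when it is done.

```bash
mkdir -p pics; ls; cat > h.py <<'E'
import numpy as np, cv2
from bench import ctrl, read_camera
from scipy.spatial.transform import Rotation as R
def K(c):
    f=c["frame"].shape[0]/2/np.tan(np.radians(c["fovy"])/2)
    return f
def rays(c,uv):
    f=K(c); uv=np.atleast_2d(uv).astype(float)
    d=(uv-[c["cx"],c["cy"]])/f; s=d.copy()
    for _ in range(15): s=d/(1+c["k1"]*(s**2).sum(1,keepdims=True))
    return s
def att(c):
    a=np.array(c["attitude"],float)
    return a if a.shape==(3,3) else R.from_quat(a).as_matrix()
def onplane(c,uv,z):
    s=rays(c,uv); d=np.c_[s,np.ones(len(s))]@att(c).T; o=np.array(c["xyz"])
    return o+d*((z-o[2])/d[:,2:3])
def cloud(c):
    h,w=c["depth"].shape; v,u=np.mgrid[:h,:w]
    s=rays(c,np.c_[u.ravel(),v.ravel()]); z=c["depth"].ravel()[:,None]
    return ((np.c_[s,np.ones(len(s))]*z)@att(c).T+np.array(c["xyz"])).reshape(h,w,3)
E
python3 - <<'E'
from h import *
for n in("scene","top"):
    c=read_camera(n); cv2.imwrite(f"pics/{n}0.png",c["frame"]); np.savez(f"{n}0.npz",**c)
    print(n,{k:v for k,v in c.items() if k not in("frame","depth")})
print(ctrl.get_obs())
E
```

```text
pics
scene {'fovy': 49.66267922126336, 'cx': 291.63350949034765, 'cy': 208.11214167476467, 'k1': 0.020528225887791178, 'xyz': array([ 1.29015549, -0.38416231,  0.76559191]), 'attitude': array([ 0.71654646,  0.52463162, -0.26376546, -0.37649783])}
top {'fovy': 48.915686935680775, 'cx': 275.6772219289697, 'cy': 210.14462147416566, 'k1': -0.1092429679943615, 'xyz': array([ 0.29643266, -0.10807181,  1.34056435]), 'attitude': array([-0.7011696 ,  0.71099654, -0.03579281,  0.03954727])}
{'clock': 0.1, 'qpos': array([-1.18719   ,  0.53708553, -0.00443486,  1.53877097,  0.00260753,
        1.06731941, -0.07123882]), 'qvel': array([-0.00043962,  0.00033608,  0.00087289, -0.00368405,  0.00076211,
        0.00080575, -0.00100784]), 'tau': array([ 2.58079737e-03, -5.84567750e+01,  1.05192594e+00, -2.59778792e+01,
        1.26292938e-02,  4.62554410e-03,  1.66460416e-05]), 'position': array([0.28238182, 0.58482015, 0.23050521]), 'eef_rot': array([ 8.46982956e-01,  5.31619460e-01, -6.32693925e-04,  4.71033087e-04]), 'force': array([-0.44604814, -0.18598186, -0.4350345 ]), 'ft_torque': array([ 0.00515188,  0.0055337 , -0.00093934]), 'width': 0.9979386876980185}
```

View pics/scene0.png

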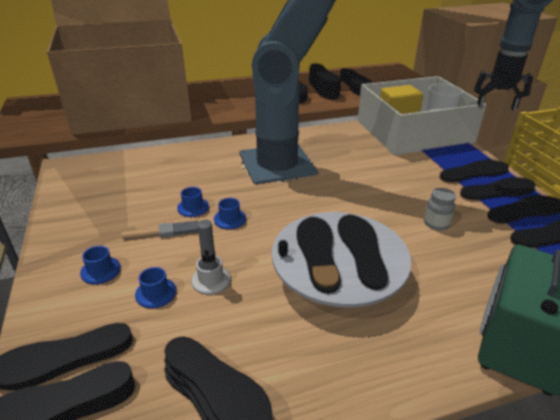

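View pics/top0.png

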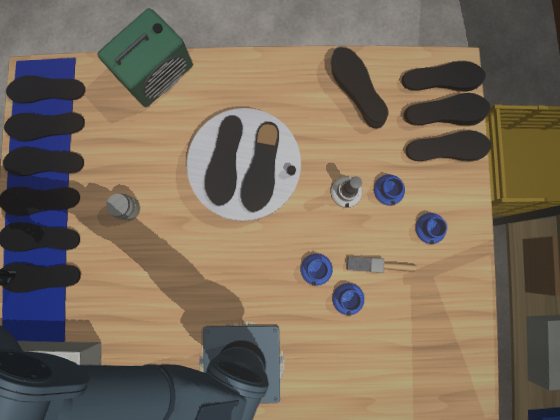

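Both views show the wheel at top (244,163) and the knob at (290,170), on the robot's right side. The pad is at (267,134) and the lamp in its white stand at (348,188). The tin is at (122,206), the brush at (380,265), and four blue look-alikes are nearby. Next I'll measure these positions.

```bash
python3 - <<'E'
from h import *
c=dict(np.load("top0.npz")); P=cloud(c); f=c["frame"]
# wheel: bright low-sat pixels near
hsv=cv2.cvtColor(f,cv2.COLOR_BGR2HSV)
m=((hsv[...,1]<45)&(hsv[...,2]>130)).astype(np.uint8); m[:, :170]=0;m[:,312:]=0;m[:95]=0;m[235:]=0
cn=max(cv2.findContours(m,0,2)[0],key=cv2.contourArea); h=cv2.convexHull(cn)[:,0,:]
W=onplane(c,h,0.073); A=np.c_[2*W[:,:2],np.ones(len(W))]; s=np.linalg.lstsq(A,(W[:,:2]**2).sum(1),rcond=None)[0]
C=s[:2]; print("wheel",C,np.sqrt(s[2]+C@C))
d=P[...,2]
def reg(n,mask): 
    p=P[mask]; print(n,mask.sum(),p.mean(0),p.min(0),p.max(0)); return p
H,Wd=d.shape; v,u=np.mgrid[:H,:Wd]
reg("knob top",(abs(u-290)<12)&(abs(v-170)<12)&(d>0.11))
reg("lamp top",(abs(u-348)<22)&(abs(v-188)<25)&(d>0.165))
br=(hsv[...,0]>5)&(hsv[...,0]<22)&(hsv[...,1]>60)&(abs(u-267)<14)&(abs(v-136)<16)&(d>0.08)
p=reg("pad",br)
reg("holder rim",(abs(u-346)<22)&(abs(v-190)<25)&(d>0.05)&(d<0.062))
reg("tin top",(abs(u-122)<22)&(abs(v-206)<25)&(d>0.09))
c2=dict(np.load("scene0.npz")); P2=cloud(c2)
v,u=np.mgrid[:420,:560]; d=P2[...,2]
for n,a,b,r,z0,z1 in(("knob",283,248,10,.11,.13),("lamp top",206,228,14,.164,.19),("rim",209,265,25,.05,.06),("wheel",341,258,75,.072,.08)):
    k=(abs(u-a)<r)&(abs(v-b)<r)&(d>z0)&(d<z1); q=P2[k]; print(n,k.sum(),q.mean(0),(q.min(0)+q.max(0))/2)
E
```

```text
wheel [ 0.56609506 -0.01296865] 0.16046992919490982
knob top 59 [ 0.53293454 -0.14460973  0.13679265] [ 0.29643266 -0.15620574  0.11059816] [ 0.54686142 -0.10807181  1.34056435]
lamp top 131 [ 0.47261108 -0.29027798  0.2785275 ] [ 0.29643266 -0.32347339  0.16505262] [ 0.50487411 -0.10807181  1.34056435]
pad 370 [ 0.64125007 -0.08207361  0.09310711] [ 0.61064201 -0.10902923  0.08153286] [ 0.67336227 -0.05316232  0.09970805]
holder rim 119 [ 0.48499857 -0.30235952  0.05578342] [ 0.46195654 -0.33761647  0.05014934] [ 0.51984604 -0.27840178  0.06153919]
tin top 425 [0.44563131 0.31952179 0.1352944 ] [ 0.29643266 -0.10807181  0.09008982] [0.48116378 0.36411609 1.34056435]
knob 64 [ 0.54242497 -0.14999201  0.1144601 ] [ 0.54148168 -0.15003144  0.11438772]
lamp top 129 [ 0.49712251 -0.31246972  0.16988782] [ 0.49509522 -0.31207058  0.1688837 ]
rim 207 [ 0.50463665 -0.31262657  0.05457585] [ 0.49713561 -0.31213679  0.05500118]
wheel 5276 [ 0.60025223 -0.02514737  0.07435508] [ 0.56593859 -0.01645798  0.07599941]
```

```bash
python3 -m crank '-0.55 0.509 0 0 0 -0.45 0;-0.55 0.509 0 0 0 -0.45 0;-0.55 0.509 0 0 0 -0.45 0;-0.55 0.509 0 0 0 -0.45 0;-0.55 0.509 0 0 0 -0.45 0;-0.55 0.509 0 0 0 -0.45 0;-0.55 0.509 0 0 0 -0.45 0;-0.55 0.509 0 0 0 -0.45 0;-0.55 0.509 0 0 0 -0.45 0;-0.55 0.509 0 0 0 -0.45 0;-0.55 0.509 0 0 0 -0.45 0;-0.55 0.509 0 0 0 -0.45 0' 40
python3 - <<'E'
from h import *
o=ctrl.get_obs(); p=o["position"]; M=R.from_quat(o["eef_rot"]).as_matrix(); print(o["clock"],o["qpos"].round(2),M.round(3))
print("shift to start", M.T@(np.array([.5012,-.1314,.23])-p))
T=np.array([[0,1,0],[1,0,0],[0,0,-1]]); print("rotvec",R.from_matrix(M.T@T).as_rotvec())
E
```

```text
clock: 1.1
position: [0.4287, 0.1051, 0.2314]
eef_rot: [0.707, 0.707, -0.001, 0.0]
force: [1.2, 0.3, -0.3]
width: -0.004
1.1 [-0.43  0.18  0.1   2.07 -0.02  0.9   1.25] [[-0.     1.    -0.001]
 [ 1.     0.    -0.001]
 [-0.001 -0.001 -1.   ]]
shift to start [-0.23651918  0.07244848  0.00167616]
rotvec [-0.00053394  0.001351    0.00042649]
```

```bash
python3 -m crank '-0.2365 0.0725 0.002 0 0 0 0;-0.2365 0.0725 0.002 0 0 0 0;-0.2365 0.0725 0.002 0 0 0 0;-0.2365 0.0725 0.002 0 0 0 0;-0.2365 0.0725 0.002 0 0 0 0;-0.2365 0.0725 0.002 0 0 0 0;-0.2365 0.0725 0.03 0 0 0 0;-0.2365 0.0725 0.06 0 0 0 0;-0.2365 0.0725 0.09 0 0 0 0;-0.2365 0.0725 0.115 0 0 0 0;-0.2365 0.0725 0.131 0 0 0 0;-0.2365 0.0725 0.131 0 0 0 0'
python3 - <<'E'
from h import *
c=read_camera("scene"); f=c["frame"]; cv2.imwrite("pics/s1.png",cv2.resize(f[190:310,180:420],None,fx=3,fy=3)); 
o=ctrl.get_obs(); p=o["position"]; print(o["clock"],p,o["qvel"].round(3))
C=np.array([.566,-.013]); d=p[:2]-C; r=np.hypot(*d); a0=np.arctan2(d[1],d[0]); print("r",r,"ang",np.degrees(a0))
# arc: angular progress with speed ramp to 1.25 rad/s; rows (x=world y, y=world x)
w=np.r_[.25,.35,.45,.55,.68,.8,.92,1.04,1.15,1.25,1.25,1.25]; th=a0+np.cumsum(w)/12
for t,rr in zip(th,np.linspace(r,.135,12)): q=C+rr*np.array([np.cos(t),np.sin(t)])-p[:2]; print("%.4f %.4f"%(q[1],q[0]),end="; ")
print(np.degrees(th[-1]))
E
```

```text
clock: 2.1
position: [0.4982, -0.1309, 0.0973]
eef_rot: [0.707, 0.707, -0.003, -0.002]
force: [-0.6, -0.1, 0.5]
width: -0.006
2.15 [ 0.49955504 -0.13130319  0.09920474] [-0.009 -0.047  0.013 -0.034  0.008  0.019 -0.006]
r 0.13568558017028892 ang -119.32073298496306
-0.0014 0.0025; -0.0031 0.0060; -0.0052 0.0106; -0.0076 0.0164; -0.0102 0.0236; -0.0127 0.0323; -0.0149 0.0424; -0.0164 0.0541; -0.0169 0.0670; -0.0160 0.0810; -0.0137 0.0949; -0.0100 0.1085; -71.86072895495988
```

View pics/s1.png

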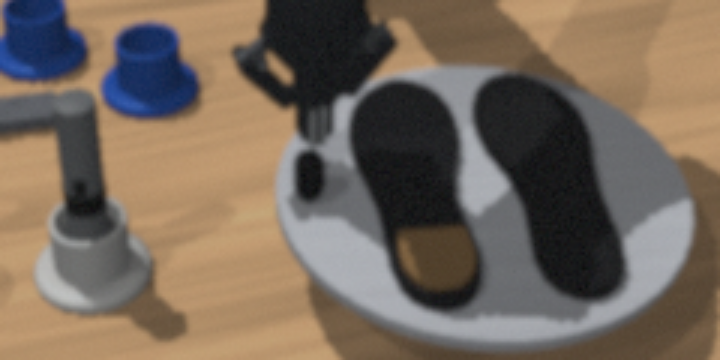

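The shut fingers (crop 315,120) stand right behind the knob (308,175). I'll push along the arc now.

```bash
python3 -m crank '-0.0014 0.0025 0 0 0 0 0;-0.003 0.006 0 0 0 0 0;-0.005 0.0105 0 0 0 0 0;-0.0075 0.0165 0 0 0 0 0;-0.010 0.0235 0 0 0 0 0;-0.0127 0.0323 0 0 0 0 0;-0.015 0.0425 0 0 0 0 0;-0.0165 0.054 0 0 0 0 0;-0.017 0.067 0 0 0 0 0;-0.016 0.081 0 0 0 0 0;-0.0137 0.095 0 0 0 0 0;-0.010 0.1085 0 0 0 0 0'
python3 -m crank '0 0 0 0 0 0 0;0 -0.015 -0.01 0 0 0 0;0 -0.02 -0.04 0 0 0 0;0 -0.02 -0.08 0 0 0 0;0 -0.02 -0.12 0 0 0 0;0 -0.02 -0.14 0 0 0 0'
cat >> h.py <<'E'
C0=np.array([.566,-.013])
def padnow(n="top"):
    "pad position on z=.093 from colour; returns t, xy, angle"
    t=ctrl.get_obs()["clock"]; c=read_camera(n); f=c["frame"]; hsv=cv2.cvtColor(f,cv2.COLOR_BGR2HSV)
    P=cloud(c); rr=np.hypot(P[...,0]-C0[0],P[...,1]-C0[1])
    m=(hsv[...,0]>5)&(hsv[...,0]<22)&(hsv[...,1]>60)&(rr<.15)&(P[...,2]>.08)&(P[...,2]<.105)&(c["depth"]>0)
    m=cv2.morphologyEx(m.astype(np.uint8),cv2.MORPH_OPEN,np.ones((3,3)))
    k,l,st,ce=cv2.connectedComponentsWithStats(m)
    if k<2: return t,None,None,0,c
    i=1+np.argmax(st[1:,4]); xy=onplane(c,ce[i],.093)[0,:2]; d=xy-C0
    return t,xy,np.arctan2(d[1],d[0]),st[i,4],c
E
python3 - <<'E'
from h import *
for n in("top","scene","top"):
    t,xy,a,k,c=padnow(n); print(n,t,xy,a,k, xy is not None and np.hypot(*(xy-C0)))
cv2.imwrite("pics/t2.png",c["frame"])
o=ctrl.get_obs();print(o["clock"],o["position"])
E
```

```text
clock: 3.15
position: [0.6098, -0.1419, 0.0989]
eef_rot: [0.707, 0.707, -0.002, -0.001]
force: [0.1, 0.6, 0.4]
width: -0.0
clock: 3.65
position: [0.592, -0.1431, 0.2441]
eef_rot: [0.708, 0.707, -0.0, 0.002]
force: [1.1, 0.1, 0.3]
width: 0.001
top 3.65 [0.64566554 0.04973981] 0.6670971595469277 363 0.10140454529730993
scene 3.7 [0.64772239 0.04885772] 0.647918367939443 431 0.1024935450259624
top 3.75 [0.6366619  0.05973338] 0.799843068275759 369 0.10140635538746914
3.8 [ 0.59137805 -0.14246925  0.24114009]
```

View pics/t2.png

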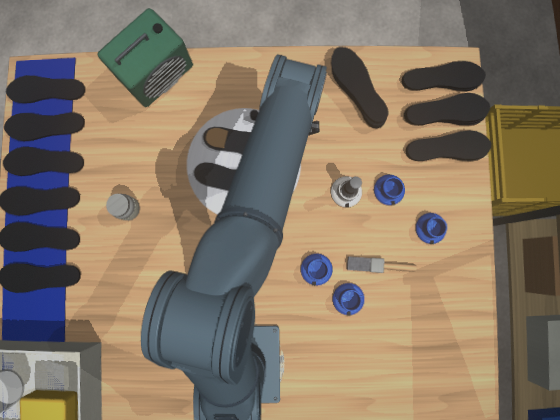

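The wheel is coasting counter-clockwise at about 1.3 rad/s; the pad is at pixel (216,138) and the lamp is untouched. I'll go above the lamp and recompute its position.

```bash
python3 -m crank '-0.168 -0.098 0 0 0 0 0.085;-0.168 -0.098 0 0 0 0 0.085;-0.168 -0.098 0 0 0 0 0.085;-0.168 -0.098 0 0 0 0 0.085;-0.168 -0.098 0 0 0 0 0.085;-0.168 -0.098 0 0 0 0 0.085;-0.168 -0.098 0 0 0 0 0.085'
python3 - <<'E'
from h import *
v,u=np.mgrid[:420,:560]
for n,a,b,r in(("top0",346,190,26),("scene0",207,245,45)):
    c=dict(np.load(n+".npz")); P=cloud(c); z=P[...,2]; k0=(abs(u-a)<r)&(abs(v-b)<r)&(c["depth"]>0)
    for nm,lo,hi in(("lamptop",.164,.18),("rim",.052,.062)):
        k=k0&(z>lo)&(z<hi); q=P[k][:,:2]; q=q[np.hypot(*(q-np.median(q,0)).T)<.04]
        (x,y),rad=cv2.minEnclosingCircle(q.astype(np.float32)); print(n,nm,len(q),q.mean(0),(x,y),rad)
t,xy,a,k,c=padnow(); print(t,xy,a,k)
o=ctrl.get_obs();print(o["clock"],o["position"],o["width"])
E
```

```text
clock: 4.38
position: [0.491, -0.3121, 0.2401]
eef_rot: [0.709, 0.705, -0.001, -0.0]
force: [-0.4, 0.2, -0.1]
width: 0.98
top0 lamptop 121 [ 0.49028607 -0.308434  ] (0.4907277524471283, -0.30844831466674805) 0.015980081632733345
top0 rim 104 [ 0.4845282  -0.30177319] (0.4906202554702759, -0.308228999376297) 0.0299333818256855
scene0 lamptop 129 [ 0.49712251 -0.31246972] (0.4940648376941681, -0.3121899962425232) 0.01666310615837574
scene0 rim 174 [ 0.50413061 -0.31298381] (0.4941371977329254, -0.3121524453163147) 0.030630046501755714
4.3833 [0.55862458 0.08867034] 1.643211984065288 380
4.4333 [ 0.49247507 -0.3101787   0.24011189] 0.9912815059974742
```

```bash
python3 -m crank '0 0 0.03 0 0 0 0.085;0 0 0.06 0 0 0 0.085;0 0 0.09 0 0 0 0.085;0 0 0.115 0 0 0 0.085;0 0 0.128 0 0 0 0.085;0 0 0.130 0 0 0 0.085;0 0 0.130 0 0 0 0.085' 40
python3 -m crank '0 0 0 0 0 0 0;0 0 0 0 0 0 0;0 0 0 0 0 0 0;0 0 0 0 0 0 0;0 0 0 0 0 0 0;0 0 0 0 0 0 0;0 0 0 0 0 0 0;0 0 0 0 0 0 0' 50
python3 - <<'E'
from h import *
t,xy,a,k,c=padnow(); print(t,xy,a,k)
o=ctrl.get_obs();print(o["clock"],o["position"],o["width"],o["force"],o["qpos"].round(2))
E
```

```text
clock: 5.02
position: [0.4926, -0.3092, 0.1096]
eef_rot: [0.707, 0.707, -0.001, -0.001]
force: [0.2, -0.3, 0.1]
width: 0.994
clock: 5.68
position: [0.4934, -0.3103, 0.1108]
eef_rot: [0.707, 0.707, -0.001, 0.001]
force: [-0.1, -1.0, 6.5]
width: 0.362
5.6833 [ 0.46482871 -0.02877181] -2.9869452858733267 384
5.7333 [ 0.49341147 -0.31033828  0.1107454 ] 0.3602969847247614 [ 0.79085076 -1.09340231  6.99937295] [ 0.29  0.59  0.26  1.82 -0.21  0.76  2.23]
```

```bash
python3 -m crank '0 0 -0.015 0 0 0 0;0 0 -0.035 0 0 0 0;0 0 -0.06 0 0 0 0;0 0 -0.085 0 0 0 0;0 0 -0.105 0 0 0 0;0 0 -0.112 0 0 0 0;0 0 -0.112 0 0 0 0;0 0 -0.112 0 0 0 0;0 0 -0.112 0 0 0 0'
python3 - <<'E'
from h import *
t,xy,a,k,c=padnow(); print(t,xy,a,k)
c=read_camera("scene"); cv2.imwrite("pics/s3.png",cv2.resize(c["frame"][130:330,140:440],None,fx=2.5,fy=2.5))
o=ctrl.get_obs();print(o["clock"],o["position"],o["eef_rot"],o["width"],o["force"],o["qpos"].round(2))
E
```

```text
clock: 6.48
position: [0.4925, -0.3094, 0.221]
eef_rot: [0.707, 0.707, -0.001, -0.001]
force: [-0.2, -0.5, -1.2]
width: 0.362
6.4833 [ 0.52215175 -0.10595041] -2.0115798887834617 380
6.5833 [ 0.49260977 -0.30954965  0.22114719] [ 0.70732081  0.70689147 -0.00100786 -0.00084141] 0.363788825527521 [ 0.54220656 -1.25235008 -2.02323685] [ 0.25  0.44  0.31  1.75 -0.16  0.98  2.19]
```

View pics/s3.png

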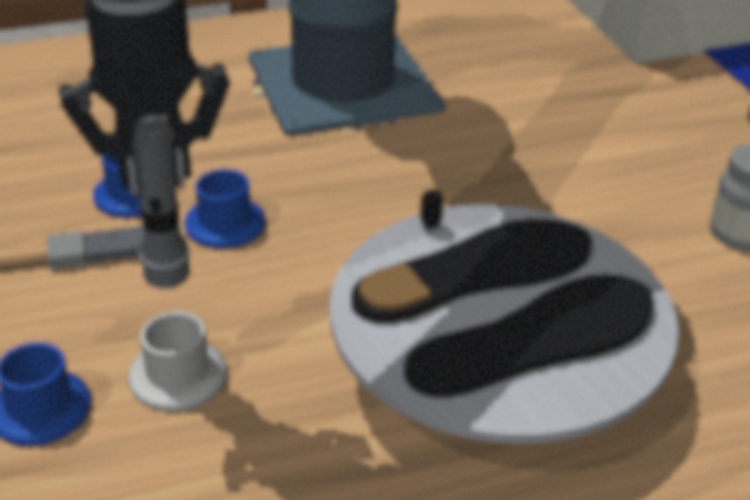

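The lamp hangs upright in the gripper (crop 160,200), the cup is empty (175,355), and the wheel is turning. I'll write the follower planner, using both the pad and the knob to get the wheel angle.

```bash
cat > plan.py <<'E'
import sys,json,os
from h import *
from scipy.optimize import curve_fit
# usage: plan.py nrows zTarget blendrows
n,zt,bl=int(sys.argv[1]),float(sys.argv[2]),int(sys.argv[3])
D=json.load(open("log.json")) if os.path.exists("log.json") else [[3.75,.800],[4.383,1.643],[5.683,3.296],[6.483,4.2716]]
def model(t,a,w,k): return a+w*(1-np.exp(-k*(t-6)))/k
def knob(c):
    P=cloud(c); r=np.hypot(P[...,0]-C0[0],P[...,1]-C0[1])
    m=(c["depth"]>0)&(P[...,2]>.109)&(P[...,2]<.121)&(r>.12)&(r<.15)&(c["frame"].max(2)<110)
    q=P[m][:,:2]; d=q.mean(0)-C0 if len(q)>8 else None
    return (None,len(q),0) if d is None else (np.arctan2(d[1],d[0])+np.radians(59.4),len(q),q.std(0).max())
for nm in("top","scene"):
    t,xy,a,k,c=padnow(nm); ka=knob(c)
    pr=model(t,*curve_fit(model,*np.array(D).T,p0=[3.7,1.2,.04],bounds=([0,.5,.02],[7,2,.055]))[0])
    w=lambda x: None if x is None else round(float((x-pr+np.pi)%(2*np.pi)-np.pi),3)
    print(nm,round(t,3),"pred",round(pr,3),"pad err",w(a),k,"knob err",w(ka[0]),ka[1:])
    # pad when fully seen, else knob
    e=w(a) if (a is not None and k>330) else (w(ka[0]) if ka[1]>25 and ka[2]<.009 else None)
    if e is not None and abs(e)<.25: D.append([t,pr+e])
json.dump([list(map(float,x)) for x in D],open("log.json","w"))
p_=curve_fit(model,*np.array(D).T,p0=[3.7,1.2,.04],bounds=([0,.5,.02],[7,2,.055]))[0]
o=ctrl.get_obs(); t0=o["clock"]; p=o["position"]; M=R.from_quat(o["eef_rot"]).as_matrix()
print("fit",p_.round(3),"omega",round(p_[1]*np.exp(-p_[2]*(t0-6)),3),"t0",t0,"pos",p.round(4),"tilt",M[:,2].round(3),"w",round(o["width"],3))
pad=lambda t:(lambda a:C0+.102*np.array([np.cos(a),np.sin(a)]))(model(t,*p_))
off=p[:2]-pad(t0); print("offset mm",(off*1e3).round(1))
s=np.clip(np.arange(1,n+1)/bl,0,1); s=1-(3*s**2-2*s**3)
rv=R.from_matrix(M.T@np.array([[0,1,0],[1,0,0],[0,0,-1.]])).as_rotvec(); print("rotvec",rv.round(4))
out=[]
for k in range(n):
    q=np.r_[pad(t0+(k+1)/12)+off*s[k], zt+(p[2]-zt)*s[k]]-p; g=M.T@q
    out.append("%.3f %.3f %.3f 0 0 0 0"%tuple(g+0.0))
print(";".join(out))
E
python3 plan.py 12 0.25 12
```

```text
top 6.583 pred 4.391 pad err 0.003 384 knob err 0.008 (55, np.float64(0.005794801186231564))
scene 6.633 pred 4.452 pad err 0.062 418 knob err 0.053 (51, np.float64(0.005821581643092386))
fit [3.693 1.246 0.026] omega 1.224 t0 6.6833 pos [ 0.4929 -0.3098  0.2217] tilt [-0.002 -0.001 -1.   ] w 0.362
offset mm [ -55.3 -196.4]
rotvec [-0.0018  0.0008 -0.0007]
0.003 0.011 -0.001 0 0 0 0;0.013 0.025 -0.002 0 0 0 0;0.030 0.040 -0.005 0 0 0 0;0.052 0.055 -0.007 0 0 0 0;0.078 0.072 -0.011 0 0 0 0;0.106 0.088 -0.014 0 0 0 0;0.135 0.104 -0.018 0 0 0 0;0.164 0.119 -0.021 0 0 0 0;0.190 0.133 -0.024 0 0 0 0;0.214 0.144 -0.027 0 0 0 0;0.232 0.154 -0.028 0 0 0 0;0.245 0.160 -0.029 0 0 0 0
```

```bash
rm log.json
sed -i 's/^C0=.*/C0=np.array([.5678,-.015]); CC={"top":np.array([.566,-.013]),"scene":np.array([.5695,-.017])}/; s/-C0\[0\]/-CC[n][0]/; s/-C0\[1\]/-CC[n][1]/; s/d=xy-C0/d=xy-CC[n]/' h.py
sed -i 's/def knob(c)/def knob(c,n)/; s/knob(c);/knob(c,nm);/; s/ka=knob(c)$/ka=knob(c,nm)/; s/P\[...,0\]-C0\[0\]/P[...,0]-CC[n][0]/; s/P\[...,1\]-C0\[1\]/P[...,1]-CC[n][1]/; s/q.mean(0)-C0/q.mean(0)-CC[n]/' plan.py
python3 plan.py 12 0.25 12
```

```text
top 6.683 pred 4.51 pad err 0.008 372 knob err 0.009 (59, np.float64(0.0059474672226801665))
scene 6.733 pred 4.574 pad err 0.014 429 knob err 0.012 (48, np.float64(0.005284848473426516))
fit [3.689 1.231 0.037] omega 1.196 t0 6.7833 pos [ 0.4932 -0.31    0.2221] tilt [-0.001 -0.001 -1.   ] w 0.364
offset mm [ -67.2 -193.3]
rotvec [-0.001   0.0011 -0.0008]
0.004 0.011 -0.001 0 0 0 0;0.015 0.025 -0.002 0 0 0 0;0.033 0.041 -0.004 0 0 0 0;0.055 0.057 -0.007 0 0 0 0;0.081 0.074 -0.011 0 0 0 0;0.110 0.092 -0.014 0 0 0 0;0.139 0.108 -0.018 0 0 0 0;0.168 0.124 -0.021 0 0 0 0;0.195 0.138 -0.024 0 0 0 0;0.218 0.150 -0.026 0 0 0 0;0.237 0.159 -0.028 0 0 0 0;0.249 0.165 -0.028 0 0 0 0
```

```bash
sed -i 's/for nm in("top","scene"):/for nm in sys.argv[4:]:/' plan.py
python3 -m crank '0.004 0.011 -0.008 0 0 0 0;0.015 0.025 -0.018 0 0 0 0;0.033 0.041 -0.026 0 0 0 0;0.055 0.057 -0.028 0 0 0 0;0.081 0.074 -0.028 0 0 0 0;0.110 0.092 -0.028 0 0 0 0;0.139 0.108 -0.028 0 0 0 0;0.168 0.124 -0.028 0 0 0 0;0.195 0.138 -0.028 0 0 0 0;0.218 0.150 -0.028 0 0 0 0;0.237 0.159 -0.028 0 0 0 0;0.249 0.165 -0.028 0 0 0 0'
python3 plan.py 12 0.222 6 top scene
```

```text
clock: 7.78
position: [0.6592, -0.0576, 0.2492]
eef_rot: [0.706, 0.708, -0.0, -0.001]
force: [0.5, -0.1, -2.2]
width: 0.361
top 7.783 pred 5.814 pad err -0.149 163 knob err -0.017 (54, np.float64(0.00581549732844171))
scene 7.833 pred 5.856 pad err -0.011 524 knob err 0.016 (65, np.float64(0.005519709047859804))
fit [3.692 1.224 0.043] omega 1.129 t0 7.8833 pos [ 0.6591 -0.0579  0.2491] tilt [-0.001  0.    -1.   ] w 0.362
offset mm [-3.6 -5.5]
rotvec [-0.0012 -0.0004  0.0035]
0.009 0.003 0.002 0 0 0 0;0.020 0.006 0.007 0 0 0 0;0.030 0.009 0.014 0 0 0 0;0.041 0.010 0.020 0 0 0 0;0.052 0.010 0.025 0 0 0 0;0.061 0.009 0.027 0 0 0 0;0.071 0.007 0.027 0 0 0 0;0.079 0.004 0.027 0 0 0 0;0.088 0.000 0.027 0 0 0 0;0.096 -0.004 0.027 0 0 0 0;0.104 -0.009 0.027 0 0 0 0;0.111 -0.015 0.027 0 0 0 0
```

```bash
python3 -m crank '0.009 0.003 0.002 0 0 0 0;0.020 0.006 0.007 0 0 0 0;0.030 0.009 0.014 0 0 0 0;0.041 0.010 0.020 0 0 0 0;0.052 0.010 0.025 0 0 0 0;0.061 0.009 0.027 0 0 0 0;0.071 0.007 0.027 0 0 0 0;0.079 0.004 0.027 0 0 0 0;0.088 0.000 0.027 0 0 0 0;0.096 -0.004 0.027 0 0 0 0;0.104 -0.009 0.027 0 0 0 0;0.111 -0.015 0.027 0 0 0 0'
python3 plan.py 12 0.222 4 scene
python3 - <<'E'
E
```

```text
clock: 8.88
position: [0.6433, 0.054, 0.2225]
eef_rot: [0.706, 0.708, -0.0, -0.0]
force: [-0.3, 0.4, -1.7]
width: 0.364
scene 8.883 pred 7.013 pad err -0.003 403 knob err 0.032 (83, np.float64(0.005627100795350453))
fit [3.693 1.224 0.043] omega 1.078 t0 8.9333 pos [0.642  0.0561 0.2223] tilt [-0.002  0.002 -1.   ] w 0.363
offset mm [ 1.8 -0.8]
rotvec [-0.0023 -0.002   0.0057]
0.006 -0.007 0.000 0 0 0 0;0.012 -0.015 0.000 0 0 0 0;0.017 -0.023 0.000 0 0 0 0;0.022 -0.031 0.000 0 0 0 0;0.025 -0.040 0.000 0 0 0 0;0.028 -0.048 0.000 0 0 0 0;0.030 -0.057 0.000 0 0 0 0;0.031 -0.066 0.000 0 0 0 0;0.031 -0.075 0.001 0 0 0 0;0.031 -0.084 0.001 0 0 0 0;0.030 -0.092 0.001 0 0 0 0;0.028 -0.101 0.001 0 0 0 0
```

```bash
sed -i 's/ka=knob(c,nm)$/ka=knob(c,nm); cv2.imwrite(f"pics\/f_{t:.2f}.png",cv2.resize(c["frame"][150:320,230:440],None,fx=3,fy=3))/' plan.py; grep -c 'f_{t' plan.py
python3 -m crank '0.006 -0.007 0 0 0 0 0;0.012 -0.015 0 0 0 0 0;0.017 -0.023 0 0 0 0 0;0.022 -0.031 0 0 0 0 0;0.025 -0.040 0 0 0 0 0;0.028 -0.048 0 0 0 0 0;0.030 -0.057 0 0 0 0 0;0.031 -0.066 0 0 0 0 0;0.031 -0.075 0.001 0 0 0 0;0.031 -0.084 0.001 0 0 0 0;0.030 -0.092 0.001 0 0 0 0;0.028 -0.101 0.001 0 0 0 0'
python3 plan.py 12 0.222 4 scene; ls pics
```

```text
1
clock: 9.93
position: [0.5402, 0.0833, 0.2216]
eef_rot: [0.705, 0.709, 0.0, -0.001]
force: [-0.1, 0.3, -1.2]
width: 0.365
scene 9.933 pred 8.12 pad err 0.044 304 knob err 0.071 (73, np.float64(0.005814210743253353))
fit [3.684 1.226 0.037] omega 1.058 t0 9.9833 pos [0.5383 0.0826 0.2214] tilt [-0.004  0.002 -1.   ] w 0.362
offset mm [7.5 2.5]
rotvec [-0.0042 -0.0017  0.0051]
-0.004 -0.009 -0.000 0 0 0 0;-0.009 -0.020 -0.000 0 0 0 0;-0.015 -0.030 -0.000 0 0 0 0;-0.021 -0.038 -0.000 0 0 0 0;-0.027 -0.044 -0.000 0 0 0 0;-0.034 -0.050 -0.000 0 0 0 0;-0.041 -0.056 -0.000 0 0 0 0;-0.048 -0.060 -0.000 0 0 0 0;-0.056 -0.064 -0.000 0 0 0 0;-0.064 -0.067 -0.000 0 0 0 0;-0.072 -0.070 -0.000 0 0 0 0;-0.081 -0.072 -0.000 0 0 0 0
f_9.93.png
s1.png
s3.png
scene0.png
t2.png
top0.png
```

View pics/f_9.93.png

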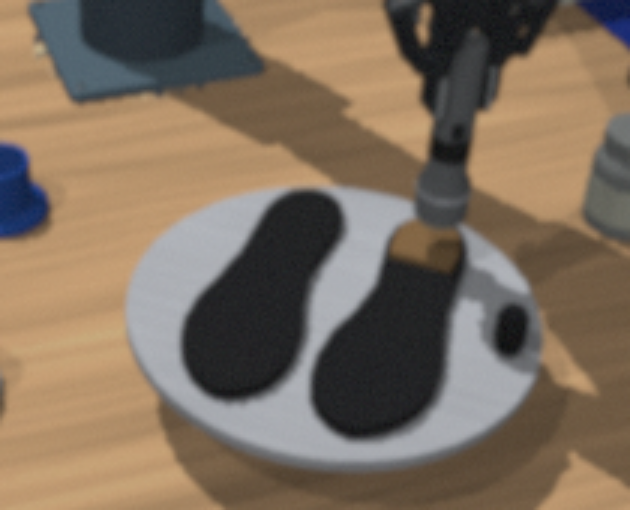

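```bash
python3 -m crank '-0.004 -0.009 0 0 0 0 0;-0.009 -0.020 0 0 0 0 0;-0.015 -0.030 0 0 0 0 0;-0.021 -0.038 0 0 0 0 0;-0.027 -0.044 0 0 0 0 0;-0.034 -0.050 0 0 0 0 0;-0.041 -0.056 0 0 0 0 0;-0.048 -0.060 0 0 0 0 0;-0.056 -0.064 0 0 0 0 0;-0.064 -0.067 0 0 0 0 0;-0.072 -0.070 0 0 0 0 0;-0.081 -0.072 0 0 0 0 0'
python3 plan.py 12 0.222 4 top
```

```text
clock: 10.98
position: [0.4665, 0.0005, 0.2216]
eef_rot: [0.705, 0.709, -0.001, -0.002]
force: [-0.1, -0.0, -1.2]
width: 0.36
top 10.983 pred 9.263 pad err 0.165 110 knob err None (0, 0)
fit [3.684 1.226 0.037] omega 1.017 t0 11.0333 pos [ 0.4661 -0.0018  0.2216] tilt [-0.004  0.001 -1.   ] w 0.365
offset mm [-0.3  1.9]
rotvec [-0.0045 -0.0005  0.0028]
-0.009 -0.001 -0.000 0 0 0 0;-0.018 -0.000 -0.000 0 0 0 0;-0.027 0.001 -0.000 0 0 0 0;-0.036 0.002 -0.000 0 0 0 0;-0.044 0.004 -0.000 0 0 0 0;-0.052 0.007 -0.000 0 0 0 0;-0.060 0.011 -0.000 0 0 0 0;-0.067 0.015 -0.000 0 0 0 0;-0.074 0.020 -0.000 0 0 0 0;-0.081 0.025 -0.001 0 0 0 0;-0.087 0.031 -0.001 0 0 0 0;-0.092 0.037 -0.001 0 0 0 0
```

The picture at 9.93 s shows the lens (440,205) over the pad (427,245), a couple of centimetres above it. The knob at (510,330) is clear. I'll continue following.

```bash
python3 -m crank '-0.009 -0.001 0 0 0 0 0;-0.018 0 0 0 0 0 0;-0.027 0.001 0 0 0 0 0;-0.036 0.002 0 0 0 0 0;-0.044 0.004 0 0 0 0 0;-0.052 0.007 0 0 0 0 0;-0.060 0.011 0 0 0 0 0;-0.067 0.015 0 0 0 0 0;-0.074 0.020 0 0 0 0 0;-0.081 0.025 0 0 0 0 0;-0.087 0.031 0 0 0 0 0;-0.092 0.037 0 0 0 0 0'
python3 plan.py 12 0.222 4 scene
```

```text
clock: 12.03
position: [0.504, -0.0944, 0.2213]
eef_rot: [0.706, 0.708, -0.001, -0.002]
force: [-0.1, -0.1, -1.4]
width: 0.363
scene 12.033 pred 10.313 pad err 0.059 363 knob err 0.029 (49, np.float64(0.00562856296556616))
fit [3.679 1.225 0.034] omega 0.996 t0 12.0833 pos [ 0.5053 -0.0953  0.2216] tilt [-0.003 -0.    -1.   ] w 0.365
offset mm [-6.2  4.8]
rotvec [-0.0029  0.0004  0.0019]
-0.005 0.008 -0.000 0 0 0 0;-0.011 0.018 -0.000 0 0 0 0;-0.015 0.028 -0.000 0 0 0 0;-0.019 0.037 -0.001 0 0 0 0;-0.020 0.045 -0.001 0 0 0 0;-0.021 0.053 -0.001 0 0 0 0;-0.022 0.062 -0.001 0 0 0 0;-0.022 0.070 -0.001 0 0 0 0;-0.021 0.078 -0.001 0 0 0 0;-0.019 0.086 -0.001 0 0 0 0;-0.017 0.094 -0.001 0 0 0 0;-0.014 0.102 -0.001 0 0 0 0
```

```bash
python3 -m crank '-0.005 0.008 0 0 0 0 0;-0.011 0.018 0 0 0 0 0;-0.015 0.028 0 0 0 0 0;-0.019 0.037 0 0 0 0 0;-0.020 0.045 0 0 0 0 0;-0.021 0.053 0 0 0 0 0;-0.022 0.062 0 0 0 0 0;-0.022 0.070 0 0 0 0 0;-0.021 0.078 0 0 0 0 0;-0.019 0.086 0 0 0 0 0;-0.017 0.094 0 0 0 0 0;-0.014 0.102 0 0 0 0 0'
python3 plan.py 12 0.222 4 scene
```

```text
clock: 13.08
position: [0.608, -0.1088, 0.2212]
eef_rot: [0.706, 0.708, -0.001, -0.001]
force: [0.6, 0.4, -2.5]
width: 0.364
scene 13.083 pred 11.39 pad err -0.012 395 knob err -0.038 (57, np.float64(0.005562076314650286))
fit [3.68  1.226 0.034] omega 0.959 t0 13.1333 pos [ 0.6097 -0.1075  0.2212] tilt [-0.001  0.    -1.   ] w 0.363
offset mm [-1.1  0. ]
rotvec [-0.0015 -0.0001  0.0036]
0.004 0.007 -0.000 0 0 0 0;0.008 0.015 -0.000 0 0 0 0;0.013 0.022 -0.001 0 0 0 0;0.018 0.028 -0.001 0 0 0 0;0.024 0.034 -0.001 0 0 0 0;0.030 0.039 -0.001 0 0 0 0;0.036 0.043 -0.001 0 0 0 0;0.043 0.048 -0.001 0 0 0 0;0.050 0.051 -0.001 0 0 0 0;0.057 0.054 -0.001 0 0 0 0;0.065 0.057 -0.001 0 0 0 0;0.073 0.058 -0.001 0 0 0 0
```

```bash
python3 -m crank '0.004 0.007 0 0 0 0 0;0.008 0.015 0 0 0 0 0;0.013 0.022 0 0 0 0 0;0.018 0.028 0 0 0 0 0;0.024 0.034 0 0 0 0 0;0.030 0.039 0 0 0 0 0;0.036 0.043 0 0 0 0 0;0.043 0.048 0 0 0 0 0;0.050 0.051 0 0 0 0 0;0.057 0.054 0 0 0 0 0;0.065 0.057 0 0 0 0 0;0.073 0.058 0 0 0 0 0'
python3 plan.py 12 0.222 4 scene
```

```text
clock: 14.13
position: [0.6678, -0.0334, 0.2212]
eef_rot: [0.706, 0.708, -0.0, -0.0]
force: [0.1, -0.4, -1.2]
width: 0.361
scene 14.133 pred 12.373 pad err -0.1 455 knob err -0.062 (71, np.float64(0.005532818483552937))
fit [3.685 1.229 0.037] omega 0.908 t0 14.1833 pos [ 0.6678 -0.0306  0.221 ] tilt [-0.001  0.002 -1.   ] w 0.358
offset mm [0.1 4.9]
rotvec [-0.0014 -0.002   0.0062]
0.007 0.001 -0.000 0 0 0 0;0.013 0.002 -0.000 0 0 0 0;0.019 0.002 -0.001 0 0 0 0;0.026 0.002 -0.001 0 0 0 0;0.033 0.001 -0.001 0 0 0 0;0.041 -0.001 -0.001 0 0 0 0;0.048 -0.003 -0.001 0 0 0 0;0.055 -0.006 -0.001 0 0 0 0;0.062 -0.009 -0.001 0 0 0 0;0.068 -0.012 -0.001 0 0 0 0;0.075 -0.016 -0.001 0 0 0 0;0.081 -0.021 -0.001 0 0 0 0
```

```bash
sed -i 's/^p_=curve_fit(.*/TT,AA=np.array(D).T; p_=curve_fit(model,TT,AA,p0=[3.7,1.2,.04],sigma=np.exp((TT[-1]-TT)\/5),bounds=([0,.5,.02],[7,2,.08]))[0]; print("res",(AA-model(TT,*p_)).round(3)[-6:])/' plan.py; python3 plan.py 12 0.222 4
```

```text
res [-0.036 -0.062 -0.021  0.027  0.036 -0.023]
fit [3.672 1.252 0.042] omega 0.887 t0 14.1833 pos [ 0.6678 -0.0306  0.221 ] tilt [-0.001  0.002 -1.   ] w 0.358
offset mm [0.6 7.2]
rotvec [-0.0014 -0.002   0.0062]
0.006 0.001 -0.000 0 0 0 0;0.011 0.002 -0.000 0 0 0 0;0.016 0.002 -0.001 0 0 0 0;0.023 0.002 -0.001 0 0 0 0;0.030 0.001 -0.001 0 0 0 0;0.037 -0.000 -0.001 0 0 0 0;0.044 -0.002 -0.001 0 0 0 0;0.051 -0.004 -0.001 0 0 0 0;0.058 -0.007 -0.001 0 0 0 0;0.065 -0.010 -0.001 0 0 0 0;0.071 -0.014 -0.001 0 0 0 0;0.077 -0.018 -0.001 0 0 0 0
```

```bash
python3 -m crank '0.006 0.001 0 0 0 0 0;0.011 0.002 0 0 0 0 0;0.016 0.002 0 0 0 0 0;0.023 0.002 0 0 0 0 0;0.030 0.001 0 0 0 0 0;0.037 0 0 0 0 0 0;0.044 -0.002 0 0 0 0 0;0.051 -0.004 0 0 0 0 0;0.058 -0.007 0 0 0 0 0;0.065 -0.010 0 0 0 0 0;0.071 -0.014 0 0 0 0 0;0.077 -0.018 0 0 0 0 0'
python3 plan.py 12 0.222 4 scene
```

```text
clock: 15.18
position: [0.6489, 0.0468, 0.2212]
eef_rot: [0.705, 0.709, 0.0, -0.001]
force: [0.0, 0.1, -1.6]
width: 0.361
scene 15.183 pred 13.256 pad err -0.062 402 knob err -0.022 (83, np.float64(0.005525403370436767))
res [-0.068 -0.026  0.026  0.038 -0.017 -0.004]
fit [3.67  1.257 0.043] omega 0.843 t0 15.2333 pos [0.6481 0.0487 0.2212] tilt [-0.002  0.003 -1.   ] w 0.363
offset mm [0.6 0.1]
rotvec [-0.0024 -0.0032  0.0078]
0.005 -0.005 -0.000 0 0 0 0;0.011 -0.010 -0.000 0 0 0 0;0.015 -0.015 -0.001 0 0 0 0;0.020 -0.021 -0.001 0 0 0 0;0.024 -0.027 -0.001 0 0 0 0;0.027 -0.033 -0.001 0 0 0 0;0.030 -0.039 -0.001 0 0 0 0;0.033 -0.046 -0.001 0 0 0 0;0.035 -0.052 -0.001 0 0 0 0;0.037 -0.059 -0.001 0 0 0 0;0.038 -0.066 -0.001 0 0 0 0;0.039 -0.073 -0.001 0 0 0 0
```

```bash
ls pics | grep f_15
```

```text
f_15.18.png
```

```bash
python3 -m crank '0.005 -0.005 0 0 0 0 0;0.011 -0.010 0 0 0 0 0;0.015 -0.015 -0.001 0 0 0 0;0.020 -0.021 -0.001 0 0 0 0;0.024 -0.027 -0.001 0 0 0 0;0.027 -0.033 -0.001 0 0 0 0;0.030 -0.039 -0.001 0 0 0 0;0.033 -0.046 -0.001 0 0 0 0;0.035 -0.052 -0.001 0 0 0 0;0.037 -0.059 -0.001 0 0 0 0;0.038 -0.066 -0.001 0 0 0 0;0.039 -0.073 -0.001 0 0 0 0'
python3 plan.py 12 0.222 4 scene
```

```text
clock: 16.23
position: [0.5741, 0.0871, 0.2224]
eef_rot: [0.704, 0.71, 0.0, -0.002]
force: [-0.1, 0.4, -1.5]
width: 0.359
scene 16.233 pred 14.118 pad err -0.025 325 knob err 0.007 (75, np.float64(0.005550232166843801))
res [-0.003  0.04   0.043 -0.026 -0.029  0.015]
fit [3.684 1.238 0.039] omega 0.826 t0 16.2833 pos [0.5728 0.0873 0.2224] tilt [-0.004  0.003 -1.   ] w 0.363
offset mm [6.5 0.3]
rotvec [-0.0039 -0.0034  0.0079]
-0.000 -0.008 0.000 0 0 0 0;-0.001 -0.017 0.000 0 0 0 0;-0.002 -0.026 0.000 0 0 0 0;-0.004 -0.034 0.000 0 0 0 0;-0.006 -0.041 0.000 0 0 0 0;-0.009 -0.047 0.001 0 0 0 0;-0.012 -0.053 0.001 0 0 0 0;-0.015 -0.059 0.001 0 0 0 0;-0.019 -0.065 0.001 0 0 0 0;-0.023 -0.070 0.001 0 0 0 0;-0.028 -0.075 0.001 0 0 0 0;-0.032 -0.080 0.001 0 0 0 0
```

View pics/f_15.18.png

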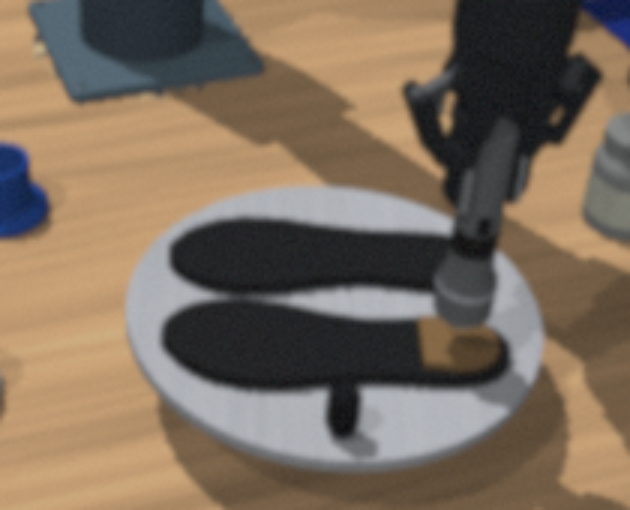

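At 15.18 s the lens (465,300) hangs over the pad (462,345), with its shadow on the pad. Both soles lie in place. I'll follow a bit longer for margin.

```bash
python3 -m crank '0 -0.008 0 0 0 0 0;-0.001 -0.017 0 0 0 0 0;-0.002 -0.026 0 0 0 0 0;-0.004 -0.034 0 0 0 0 0;-0.006 -0.041 0 0 0 0 0;-0.009 -0.047 0.001 0 0 0 0;-0.012 -0.053 0.001 0 0 0 0;-0.015 -0.059 0.001 0 0 0 0;-0.019 -0.065 0.001 0 0 0 0;-0.023 -0.070 0.001 0 0 0 0;-0.028 -0.075 0.001 0 0 0 0;-0.032 -0.080 0.001 0 0 0 0'
python3 plan.py 12 0.222 4 scene
```

```text
clock: 17.28
position: [0.4926, 0.0539, 0.2216]
eef_rot: [0.704, 0.71, -0.0, -0.003]
force: [-0.2, -0.0, -2.2]
width: 0.361
scene 17.283 pred 14.979 pad err 0.006 299 knob err 0.014 (64, np.float64(0.005838935807829416))
res [ 0.051  0.05  -0.024 -0.035  0.     0.008]
fit [3.694 1.227 0.037] omega 0.802 t0 17.3333 pos [0.4917 0.053  0.2215] tilt [-0.005  0.003 -1.   ] w 0.362
offset mm [3.  3.6]
rotvec [-0.005  -0.0028  0.0065]
-0.006 -0.005 -0.000 0 0 0 0;-0.013 -0.009 -0.000 0 0 0 0;-0.020 -0.014 -0.000 0 0 0 0;-0.027 -0.017 -0.001 0 0 0 0;-0.033 -0.020 -0.001 0 0 0 0;-0.039 -0.022 -0.001 0 0 0 0;-0.046 -0.024 -0.001 0 0 0 0;-0.052 -0.025 -0.001 0 0 0 0;-0.059 -0.026 -0.001 0 0 0 0;-0.065 -0.026 -0.001 0 0 0 0;-0.072 -0.026 -0.001 0 0 0 0;-0.078 -0.026 -0.001 0 0 0 0
```

```bash
python3 -m crank '-0.006 -0.005 0 0 0 0 0;-0.013 -0.009 0 0 0 0 0;-0.020 -0.014 0 0 0 0 0;-0.027 -0.017 0 0 0 0 0;-0.033 -0.020 0 0 0 0 0;-0.039 -0.022 0 0 0 0 0;-0.046 -0.024 0 0 0 0 0;-0.052 -0.025 0 0 0 0 0;-0.059 -0.026 0 0 0 0 0;-0.065 -0.026 0 0 0 0 0;-0.072 -0.026 0 0 0 0 0;-0.078 -0.026 0 0 0 0 0'
python3 plan.py 1 0.222 4 scene
python3 -m crank '0 0 -0.02 0 0 0 0;0 0 -0.035 0 0 0 0;0 0 -0.04 0 0 0 0;0 0 -0.04 0 0 0 0'
cat > home.py <<'E'
from h import *
import sys
z=float(sys.argv[1]); o=ctrl.get_obs(); p=o["position"]; M=R.from_quat(o["eef_rot"]).as_matrix()
T=R.from_quat([.7071,.7071,-.0008,-.0003]).as_matrix()
print(o["clock"],p.round(4),"shift",(M.T@(np.array([.4934,-.3103,z])-p)).round(4),"rv",R.from_matrix(M.T@T).as_rotvec().round(4),"f",o["force"].round(1),"w",round(o["width"],3))
E
python3 home.py 0.25
```

```text
clock: 18.33
position: [0.4663, -0.026, 0.2214]
eef_rot: [0.705, 0.709, -0.001, -0.003]
force: [-0.4, 0.5, -1.6]
width: 0.364
scene 18.333 pred 15.812 pad err 0.022 310 knob err 0.006 (52, np.float64(0.005878484588074398))
res [ 0.051 -0.023 -0.035 -0.     0.006  0.001]
fit [3.697 1.225 0.037] omega 0.773 t0 18.3833 pos [ 0.4662 -0.0273  0.2214] tilt [-0.005  0.002 -1.   ] w 0.362
offset mm [-0.7  2.7]
rotvec [-0.0048 -0.0019  0.0049]
-0.007 0.001 -0.000 0 0 0 0
clock: 18.72
position: [0.4674, -0.0273, 0.2625]
eef_rot: [0.705, 0.709, 0.0, -0.002]
force: [-0.5, 0.7, -2.1]
width: 0.364
18.7167 [ 0.4674 -0.0273  0.2625] shift [-0.2831  0.0246  0.0117] rv [-0.0005 -0.0031  0.0051] f [-0.5  0.7 -2.1] w 0.364
```

Followed with margin, from about 8 s to 18.3 s. Now back above the stand.

```bash
python3 -m crank '-0.025 0.002 0 0 0 0 0;-0.055 0.005 0 0 0 0 0;-0.09 0.008 0 0 -0.001 0.002 0;-0.125 0.011 0 0 -0.002 0.004 0;-0.16 0.014 0 0 -0.003 0.005 0;-0.195 0.017 0.002 0 -0.003 0.005 0;-0.225 0.02 0.004 0 -0.003 0.005 0;-0.252 0.022 0.008 0 -0.003 0.005 0;-0.272 0.024 0.01 0 -0.003 0.005 0;-0.283 0.0246 0.012 0 -0.003 0.005 0;-0.283 0.0246 0.012 0 -0.003 0.005 0;-0.283 0.0246 0.012 0 -0.003 0.005 0'
python3 -m crank '0 0 0 0 0 0 0;0 0 0 0 0 0 0;0 0 0 0 0 0 0'
python3 - <<'E'
from h import *
c=read_camera("scene"); cv2.imwrite("pics/s4.png",cv2.resize(c["frame"][160:310,130:300],None,fx=3.5,fy=3.5))
P=cloud(c); f=c["frame"]; z=P[...,2]; k=(abs(P[...,0]-.493)<.04)&(abs(P[...,1]+.311)<.04)&(c["depth"]>0)
for lo,hi in((.052,.062),(.152,.158),(.160,.17),(.17,.18),(.19,.2)):
    q=P[k&(z>lo)&(z<hi)][:,:2]
    if len(q)>4: print(lo,len(q),q.min(0),q.max(0),cv2.minEnclosingCircle(q.astype(np.float32)))
E
python3 home.py 0.25
```

```text
clock: 19.72
position: [0.4931, -0.3093, 0.2488]
eef_rot: [0.707, 0.707, -0.001, -0.001]
force: [-0.3, -0.1, -2.4]
width: 0.366
clock: 19.97
position: [0.4935, -0.3078, 0.2488]
eef_rot: [0.706, 0.708, -0.001, -0.002]
force: [0.7, 0.4, -1.9]
width: 0.363
0.052 150 [ 0.46338132 -0.34102626] [ 0.52507229 -0.2831196 ] ((0.4935888350009918, -0.31334739923477173), 0.031595245003700256)
0.152 37 [ 0.49510183 -0.32919059] [ 0.51387468 -0.29092415] ((0.49909257888793945, -0.3098447322845459), 0.019436853006482124)
0.16 75 [ 0.49445426 -0.32972387] [ 0.51606685 -0.28954764] ((0.49760258197784424, -0.3096357583999634), 0.020408466458320618)
0.17 73 [ 0.4867576 -0.3303851] [ 0.51497982 -0.28796532] ((0.4947574734687805, -0.3093995749950409), 0.021591108292341232)
0.19 69 [ 0.49438394 -0.32540089] [ 0.51291097 -0.29316015] ((0.49678167700767517, -0.3092658519744873), 0.016236457973718643)
20.0167 [ 0.4934 -0.3081  0.2489] shift [-0.0022 -0.     -0.0011] rv [-0.0017 -0.0018  0.0016] f [ 1.1  0.2 -1.5] w 0.362
```

View pics/s4.png

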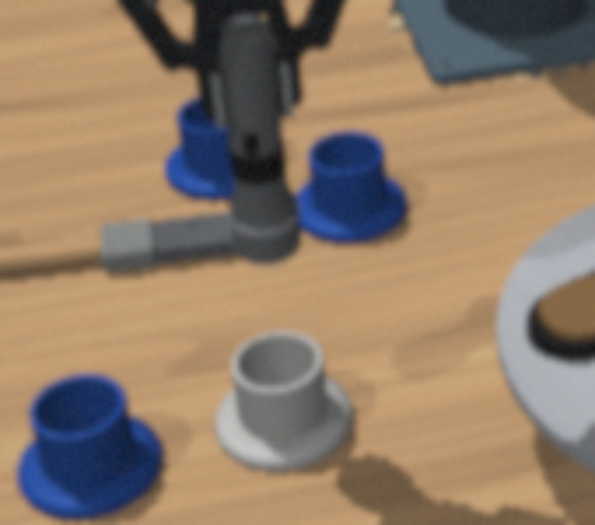

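The lamp hangs above the cup: lens at (265,240), cup at (277,365). The scene camera puts it about 3 mm off in y, so I'll correct that and lower it.

```bash
python3 -m crank '-0.0025 0 0.02 -0.002 -0.002 0.002 0;-0.003 0 0.045 -0.002 -0.002 0.002 0;-0.003 0 0.065 -0.002 -0.002 0.002 0;-0.003 0 0.077 -0.002 -0.002 0.002 0;-0.003 0 0.080 -0.002 -0.002 0.002 0;-0.003 0 0.080 -0.002 -0.002 0.002 0;-0.003 0 0.080 -0.002 -0.002 0.002 0'
python3 home.py 0.1108
python3 - <<'E'
from h import *
c=read_camera("scene"); P=cloud(c); z=P[...,2]; k=(abs(P[...,0]-.493)<.04)&(abs(P[...,1]+.311)<.04)&(c["depth"]>0)
for lo,hi in((.052,.060),(.072,.082),(.082,.092)):
    q=P[k&(z>lo)&(z<hi)][:,:2]; print(lo,len(q),q.min(0),q.max(0),(q.min(0)+q.max(0))/2)
E
```

```text
clock: 20.6
position: [0.4938, -0.3114, 0.1699]
eef_rot: [0.707, 0.707, -0.001, 0.001]
force: [-0.4, -0.1, -0.7]
width: 0.362
20.6 [ 0.4938 -0.3114  0.1699] shift [ 0.0012 -0.0004  0.0591] rv [ 0.0017  0.0009 -0.0004] f [-0.4 -0.1 -0.7] w 0.362
0.052 101 [ 0.47491122 -0.34105623] [ 0.52348488 -0.28315892] [ 0.49919805 -0.31210758]
0.072 48 [ 0.49813826 -0.3328904 ] [ 0.51593141 -0.29475856] [ 0.50703484 -0.31382448]
0.082 63 [ 0.49681912 -0.33352697] [ 0.51663331 -0.29347066] [ 0.50672622 -0.31349881]
```

```bash
python3 -m crank '0.001 -0.001 0.005 0 0 0 0;0.001 -0.001 0.012 0 0 0 0;0.001 -0.001 0.020 0 0 0 0;0.001 -0.001 0.028 0 0 0 0;0.001 -0.001 0.036 0 0 0 0;0.001 -0.001 0.044 0 0 0 0;0.001 -0.001 0.051 0 0 0 0;0.001 -0.001 0.056 0 0 0 0;0.001 -0.001 0.058 0 0 0 0;0.001 -0.001 0.058 0 0 0 0;0.001 -0.001 0.058 0 0 0 0'
python3 home.py 0.1108
```

```text
clock: 21.57
position: [0.4932, -0.3108, 0.1123]
eef_rot: [0.707, 0.707, -0.0, 0.001]
force: [0.4, 0.2, -2.4]
width: 0.366
21.5667 [ 0.4932 -0.3108  0.1123] shift [0.0005 0.0002 0.0015] rv [ 0.0025  0.0014 -0.0005] f [ 0.4  0.2 -2.4] w 0.366
```

```bash
python3 -m crank '0 0 0.001 0 0 0 0;0 0 0.002 0 0 0 0;0 0 0.003 0 0 0 0;0 0 0.003 0 0 0 0;0 0 0.003 0 0 0 0'
python3 home.py 0.1108
```

```text
clock: 21.98
position: [0.4939, -0.3113, 0.1108]
eef_rot: [0.707, 0.707, 0.0, 0.002]
force: [-2.7, 1.2, 8.4]
width: 0.363
21.9833 [ 0.4939 -0.3113  0.1108] shift [ 0.001  -0.0005 -0.    ] rv [ 0.0042  0.0018 -0.0006] f [-2.7  1.2  8.4] w 0.363
```

The lamp is seated: the contact force is 8 N at the original grip height. I'll let go and rise.

```bash
python3 -m crank '0 0 0 0 0 0 0.05;0 0 0 0 0 0 0.085;0 0 0 0 0 0 0.085;0 0 0 0 0 0 0.085;0 0 0 0 0 0 0.085;0 0 0 0 0 0 0.085;0 0 0 0 0 0 0.085'
python3 -m crank '0 0 -0.015 0 0 0 0.085;0 0 -0.035 0 0 0 0.085;0 0 -0.06 0 0 0 0.085;0 0 -0.09 0 0 0 0.085;0 0 -0.12 0 0 0 0.085;0 0 -0.14 0 0 0 0.085;0 -0.05 -0.14 0 0 0 0.085;0 -0.08 -0.14 0 0 0 0.085;0 -0.08 -0.14 0 0 0 0.085;0 -0.08 -0.14 0 0 0 0.085'
python3 - <<'E'
from h import *
v,u=np.mgrid[:420,:560]
for n,a,b,r in(("top",346,190,26),("scene",207,245,45)):
    c=read_camera(n); P=cloud(c); z=P[...,2]; k0=(abs(u-a)<r)&(abs(v-b)<r)&(c["depth"]>0)
    for nm,lo,hi in(("lamptop",.164,.18),("rim",.052,.062)):
        q=P[k0&(z>lo)&(z<hi)]
        if len(q)>5: print(n,nm,len(q),cv2.minEnclosingCircle(q[:,:2].astype(np.float32)),np.median(q[:,2]))
cv2.imwrite("pics/s5.png",c["frame"])
o=ctrl.get_obs();print(o["clock"],o["position"],o["width"],o["force"])
E
```

```text
clock: 22.57
position: [0.4938, -0.3113, 0.1107]
eef_rot: [0.707, 0.707, 0.0, 0.002]
force: [0.4, 0.5, -0.3]
width: 0.993
clock: 23.4
position: [0.4114, -0.3111, 0.2506]
eef_rot: [0.708, 0.706, 0.0, 0.001]
force: [1.3, -0.0, 0.2]
width: 0.994
top lamptop 124 ((0.4916265606880188, -0.3099541962146759), 0.016435295343399048) 0.17184398062389272
top rim 102 ((0.4904479384422302, -0.30838504433631897), 0.03007582761347294) 0.05642614416392566
scene lamptop 134 ((0.49584609270095825, -0.3126215636730194), 0.01658954843878746) 0.17049637613621987
scene rim 262 ((0.3913242220878601, -0.3044068217277527), 0.1703222244977951) 0.055474739612477786
23.5 [ 0.41433124 -0.31074682  0.25070177] 0.9934055036194999 [ 0.33009442  0.55727172 -0.17371986]
```

View pics/s5.png

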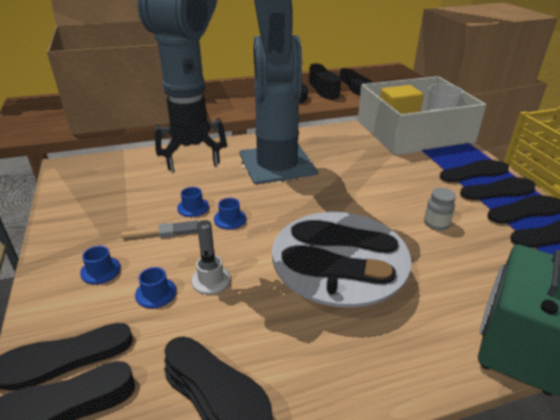

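The lamp stands upright in the white cup (207,265). The soles lie in place on the wheel, the tin (440,208) and brush (165,231) haven't moved, and the gripper is clear.

```bash
python3 -c "
from bench import ctrl; print(ctrl.job_done())"
```

```text
the job is handed in; nothing more can be done
None
```

I handed the job in at about 23.5 s of the 72 s allowed; the hand-in reports no verdict.

- **Spin:** I pushed the knob counter-clockwise. Right after release the wheel coasted at about 1.33 rad/s, a turn in 4.7 s. That is faster than the one turn in six seconds asked for, but inside the judged 4 to 12 s.
- **Following:** The wheel slowed to about 0.77 rad/s by the end of the follow. I held the lamp upright about 30 mm above the pad from roughly 8.0 s to 18.3 s, and the wrist force showed no contact.
- **Sideways error:** Measured error at the checks was mostly 1 to 8 mm against the 20 mm limit. The worst was at 14.1 s: 7 to 10 mm, depending on whether I read the pad or the knob. At about 11 s the camera view was blocked, so that second ran on the fitted motion alone.
- **Return:** The lamp is back in its cup and released. Its top is at 171 mm, within about 2 mm of the cup's middle in the top view. My scene-camera measurement of the cup rim failed on this last check because stray points got in, so the centring rests on the top view and the picture.
- **Rest of the scene:** In the last picture the soles look in place and the tin and brush look unmoved; I did not measure these. The gripper is clear.
- **Calibration:** The two cameras disagreed by about 5 mm, so I used the average of both.

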